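Renew a fume-extractor's filter panels and rivet the grille cover down

ROBOT

A 6-joint arm with a two-finger parallel gripper is mounted at the origin on a cart in front of the work surface, level with it; the furniture and walls round the work are solid. World frame = base frame: x ahead of the robot, y to its left, z up, the work surface at z = 0. Lengths are in m, angles in degrees, forces in N, time in s.
With the tool pointing down it reaches from about 0.3 to 0.75 m from the base axis. Payload 8.5 kg.
Tool frame: the origin (TCP) lies at the very end of the fingers, on their centre line; the grasp point (between the pads) lies 19 mm behind it; z points along the fingers, y is the line along which they close (so a half turn about z gives the same grasp; the last joint's range is limited). The gripper opens to 88 mm and grips with 3 to 60 N. Pads are 18 mm wide; open, the fingers measure 123 mm over their backs; the gripper's body (75 mm by 187 mm) begins 45 mm behind the grasp point.
Start: joints at [-83.726, 21.807, 74.336, -0, 83.858, -12.336], TCP at [0.176, -0.521, 0.239] pointing down, gripper open.
Joint ranges: [-178.18, 178.18], [-50.72, 133.34], [12.68, 142.11], [-81.47, 261.47], [9.98, 163.14], [-165.26, 165.26]. Speed limits (degrees/s): [136.94, 136.94, 180, 180, 180, 180].

INTERFACE

Orientations are given as [roll, pitch, yaw] about the fixed x, y, z axes, in that order (R = Rz(yaw) Ry(pitch) Rx(roll)).
In Python, from bench import bot gives the robot as it stands.
- The arm moves only by the shell command python3 -m pendant 'ROWS' [OPENING] [FORCE]. ROWS is JSON, a list that holds one entry, the list of rows, each a list of 4 numbers: the shift along the tool's x, y, z in mm, then the turn about the tool's z in rad. In form: [[[tx, ty, tz, spin], ...]]. A call has 1 to 12 rows; each row is the pose to reach, as a shift and turn from the pose commanded when the call began, along the tool's axes at that moment; what a row does not reach only later rows make up. A row lasts 1/10 s, in which the tool goes at most 50 mm and 8.59 degrees, less where a joint would pass 70% of its speed; a pose out of reach is approached as far as the arm can. A call with a gripper value outside its range is refused whole. OPENING is the opening, from 0 (shut) to 1 (fully open), set as the call begins (- or left out, the last holds). The fingers move at their own pace and stop on an object; FORCE is the grip in N (left out, the last holds). Time passes only in rows, so rows that repeat a pose let the fingers close. It gives the time, the measured TCP pose, the force, the opening and the grip force at its end, in the units of the state.
- bot.get_obs(): the state, without advancing time (a new reading comes with each control period).
- bot.capture(name): name is "side" or "top" or "wrist"; returns a dict with "pixels" (420x560x3 uint8, red, green, blue), "fov_y" (degrees; the focal length in pixels is half the picture's height over the tangent of half this angle, whatever the lens; pixels are square), "cx", "cy" (the principal point, pixels), "dist" ([k1, k2, p1, p2, k3] as OpenCV has them; the pictures are not rectified), "world_to_cam" (4x4, takes a point from world to camera coordinates). Camera axes: x right, y down, z forward; pixel columns grow to the right and rows downward; lengths in m; the calibration is good to about 2 mm. A picture is of the moment at which its call begins. There is no depth.
- bot.hand_in(): hands the job in; it is judged then, once.
Trained networks look in the newest picture that a camera, given by its name, has taken for a name from the list of things; names that differ only in an ending like _2 or _b are one class to them, and where a whole thing is asked for, a point or a joint stands for the part that bears it (a point fixed in the world has none). Each returns a list of dicts, best first, with "p" (0 to 1); they miss things now and then, are a little off and sometimes report something else, mostly with a low value. They report only what shows in the picture. A call takes as long as a camera call.
- bot.look_for(camera, label): "rect" ([left, top, right, bottom] in pixels, round what is visible of it).
The state is a dict: "time_s": time; "joint_positions": joint angles; "joint_velocities": joint speeds; "effort": joint torques, N m; "tcp_pos": TCP position; "eef_rot": TCP orientation; "ft_force": force on the tool from outside, world axes, zero at the start; "ft_torque": the same for the moment, N m; "gripper_width": finger opening in m; "gripper_force": force on a finger pad.
Only numpy, scipy, OpenCV 4.12 (cv2) and the standard library are available. Lean on these libraries where they do the work, as an engineer would, in place of code of your own. Each camera call takes 0.05 s, during which the arm holds its last target. There are 200 camera calls.

TASK

Renew the filters of the solder-fume extractor's cassette: first lift the spent panel out of the cassette and lay it flat in the cardboard scrap tray, then stack every fresh filter panel from the bench flat and squarely in the cassette. Then set the grille cover on it, its four rivets in the four flange holes, and push all four rivet pins fully home so that they lock the cover. Leave the tools and other things on the bench where they lie.

Things in the scene. Friction and masses are not known exactly. Their poses are not given: they have to be found in the camera images.
- cassette: aluminium filter cassette fixed on the bench, 152 x 74 x 54 mm (x, y, z); origin at the centre of its underside on the bench, x along the 152 mm. Two end walls across x; its long sides are open windows between the returned corners.
- pocket (a point): centre of the cassette's floor (top face, 8 mm up), cassette axes. The pocket is 94 x 67 mm: end walls' inner faces at x = +-47 mm, corner returns' inner faces at y = +-33.5 mm, 3 mm thick, from the end walls inward to x = +-29 mm, up to 50 mm above the bench. Fingers holding a panel across its 62 mm can pass down the 58 mm wide side windows to the floor.
- flange (a point): point over the cassette's centre level with its flanges' top faces, 54 mm up. Each flange is 4 mm thick, 26 mm long, outside an end wall, x = 50 to 76 mm either way, open beneath, with two 13 mm through holes: four in all at (+-63, +-22) mm. The cover's underside comes to rest here.
- cover: loose aluminium grille cover, 152 x 74 x 4 mm, about 190 g; origin at the centre of the plate's underside, x along the 152 mm. Stands on the bench on its rivets, origin 17 mm up. Four captive black push rivets at (+-63, +-22) mm: collar 19 mm wide, top 7 mm over the origin; 8 mm shank to 6 mm under it, thin core to 17 mm under it. Fits either way round.
- handle (a point): centre of the bar of the cover's black bow handle, 28 mm above the cover's origin: the bar runs along the cover's x, 60 mm long, 12 mm wide (y), 12 mm high; grip it across the 12 mm.
- pin_1 (a joint): pin of the cover's rivet at (63, 22) mm, black 13 mm round head. 0 m: up, head top 18 mm over the cover's origin; 0.010 m: home (its stop), head top 8 mm over it, 1 mm above the collar. Pushes straight down against about 4 N, stays where left; starts 0 to 1.5 mm down. Its two claws spread half its travel and grip under the flange: they jam unless the cover is fully down.
- pin_2 (a joint): pin of the cover's rivet at (63, -22) mm, black 13 mm round head. 0 m: up, head top 18 mm over the cover's origin; 0.010 m: home (its stop), head top 8 mm over it, 1 mm above the collar. Pushes straight down against about 4 N, stays where left; starts 0 to 1.5 mm down. Its two claws spread half its travel and grip under the flange: they jam unless the cover is fully down.
- pin_3 (a joint): pin of the cover's rivet at (-63, 22) mm, black 13 mm round head. 0 m: up, head top 18 mm over the cover's origin; 0.010 m: home (its stop), head top 8 mm over it, 1 mm above the collar. Pushes straight down against about 4 N, stays where left; starts 0 to 1.5 mm down. Its two claws spread half its travel and grip under the flange: they jam unless the cover is fully down.
- pin_4 (a joint): pin of the cover's rivet at (-63, -22) mm, black 13 mm round head. 0 m: up, head top 18 mm over the cover's origin; 0.010 m: home (its stop), head top 8 mm over it, 1 mm above the collar. Pushes straight down against about 4 N, stays where left; starts 0 to 1.5 mm down. Its two claws spread half its travel and grip under the flange: they jam unless the cover is fully down.
- panel_1: loose filter panel, 90 x 62 x 10 mm (x, y, z), 45 g, a rigid card frame round pleated paper; origin at the centre of its underside, x along the 90 mm. Lies flat on the bench, long side roughly away from the robot; grip it across the 62 mm. Three or four of panel_1 to panel_4 are there, the rest absent.
- panel_2: loose filter panel, 90 x 62 x 10 mm (x, y, z), 45 g, a rigid card frame round pleated paper; origin at the centre of its underside, x along the 90 mm. Lies flat on the bench, long side roughly away from the robot; grip it across the 62 mm. Three or four of panel_1 to panel_4 are there, the rest absent.
- panel_3: loose filter panel, 90 x 62 x 10 mm (x, y, z), 45 g, a rigid card frame round pleated paper; origin at the centre of its underside, x along the 90 mm. Lies flat on the bench, long side roughly away from the robot; grip it across the 62 mm. Three or four of panel_1 to panel_4 are there, the rest absent.
- panel_4: loose filter panel, 90 x 62 x 10 mm (x, y, z), 45 g, a rigid card frame round pleated paper; origin at the centre of its underside, x along the 90 mm. Lies flat on the bench, long side roughly away from the robot; grip it across the 62 mm. Three or four of panel_1 to panel_4 are there, the rest absent.
- spent_panel: the used filter panel, same size and shape as the fresh ones (90 x 62 x 10 mm), its pleats grey; lies flat on the cassette's floor at the start. Origin at the centre of its underside, x along the 90 mm.
- scrap_tray: open cardboard tray fixed on the bench, 116 x 150 mm (x, y), 22 mm high, walls and floor 3 mm; origin at the centre of its underside. The spent panel goes in flat, its 90 mm along the tray's x.
- bead_dish: bystander: 66 mm aluminium dish with beads, 11 mm high; origin at the centre of its underside. Leave it alone.
- bench_block: bystander: steel bench block, 64 x 64 x 19 mm; origin at the centre of its underside. Leave it alone.
- screwdriver: bystander: small screwdriver, 158 mm long, lying on the bench; origin under its middle. Leave it alone.
- tweezers: bystander: steel tweezers, 126 mm long, lying on the bench; origin under their middle. Leave them alone.

How it is judged:
By the outcome, as a careful person would: the job done as asked, in the order asked, and still so for the second after the job is handed in, with the robot touching nothing.
Of panel_1, panel_2, panel_3, panel_4 only 3 to 4 are there at a start; the rules pass over those that are not, and their reading is None.
At some moment in a run one of panel_1, panel_2, panel_3, panel_4, cover may be knocked a few centimetres aside while the robot is not near it.
It also fails if it takes over 210 s, if anything falls off the work surface, if the arm or the gripper's body presses on something with over 40 N, if the wrist force passes 120 N, or if a joint passes its speed limit or range.

## Working session

There is one attempt and no reset: what is moved stays moved. The work goes in short steps, Python scripts to look and compute and a shell command to move; the robot and the scene stay as the last step left them, time stands still between calls to the robot, and variables do not carry over. Pictures are saved under pics/ and viewed, at most 14 in all, crops included, and the job is handed in when it is done.

```bash
ls; mkdir -p pics; python3 - <<'E'
from bench import bot
import cv2
o=bot.get_obs();print(o['time_s'],o['tcp_pos'],o['eef_rot'],o['gripper_width'])
for c in('top','side'):
    r=bot.capture(c);cv2.imwrite(f'pics/{c}0.png',r['pixels'][:,:,::-1]);print(c,r['fov_y'],r['cx'],r['cy'],r['dist'],r['world_to_cam'])
    for l in('cassette','cover','panel_1','spent_panel','scrap_tray','bead_dish','bench_block','screwdriver','tweezers','handle'):
        print(l,[([int(v) for v in d['rect']],round(d['p'],2)) for d in bot.look_for(c,l)])
E
```

```text
pics
0.0 [ 0.17548487 -0.52097308  0.23816349] [-1.79922221e+02 -1.52652165e-02  1.86096247e+01] 0.08832653536104737
top 54.88340373743667 278.85606842078744 204.5592514389029 [-0.06272332  0.          0.          0.          0.        ] [[-0.01145891 -0.99993099  0.00259175  0.17309347]
 [-0.98058026  0.01072959 -0.19582447  0.52938622]
 [ 0.19578314 -0.00478535 -0.98063554  1.13447435]
 [ 0.          0.          0.          1.        ]]
cassette [([334, 181, 368, 232], 0.91), ([240, 190, 264, 223], 0.62)]
cover [([239, 225, 259, 258], 0.66), ([281, 200, 303, 251], 0.6)]
panel_1 [([197, 224, 219, 257], 0.81), ([315, 151, 339, 177], 0.67), ([240, 191, 265, 223], 0.66), ([237, 226, 261, 261], 0.55)]
spent_panel [([340, 192, 361, 218], 0.7)]
scrap_tray [([175, 180, 227, 223], 0.75)]
bead_dish [([156, 228, 176, 248], 0.57), ([237, 225, 258, 258], 0.38)]
bench_block [([379, 172, 401, 194], 0.67)]
screwdriver [([291, 254, 318, 260], 0.5)]
tweezers []
handle [([278, 197, 307, 253], 0.81)]
side 51.43776794152715 284.3739440450417 214.34272799821701 [0.03455282 0.         0.         0.      
[... 192 characters left out ...]
   0.          1.        ]]
cassette [([286, 265, 371, 316], 0.72), ([243, 228, 314, 264], 0.56)]
cover [([241, 227, 315, 263], 0.95), ([218, 187, 256, 202], 0.52), ([270, 207, 311, 231], 0.48), ([303, 281, 350, 310], 0.45)]
panel_1 [([272, 205, 310, 233], 0.89), ([231, 211, 262, 227], 0.86), ([353, 254, 404, 283], 0.8), ([218, 187, 254, 203], 0.69), ([289, 269, 372, 320], 0.44)]
spent_panel [([305, 283, 349, 313], 0.88)]
scrap_tray [([252, 167, 308, 201], 0.64)]
bead_dish [([223, 168, 246, 179], 0.6), ([241, 226, 315, 263], 0.43)]
bench_block [([365, 321, 417, 360], 0.72)]
screwdriver [([232, 253, 251, 302], 0.6)]
tweezers [([240, 328, 256, 361], 0.67)]
handle [([240, 228, 313, 268], 0.76)]
```

```bash
python3 - <<'E'
import cv2
a=cv2.imread('pics/top0.png');cv2.imwrite('pics/top0c.png',cv2.resize(a[140:290,140:420],(800,429),interpolation=cv2.INTER_CUBIC))
E
```

```text
(no output)
```

View pics/top0c.png

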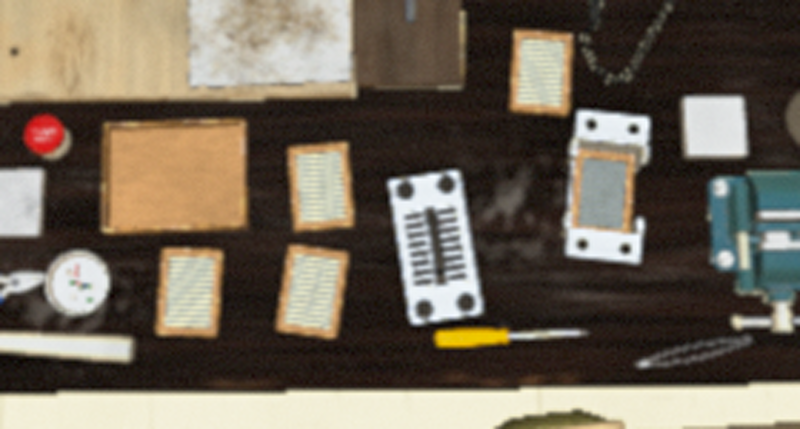

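View pics/side0.png

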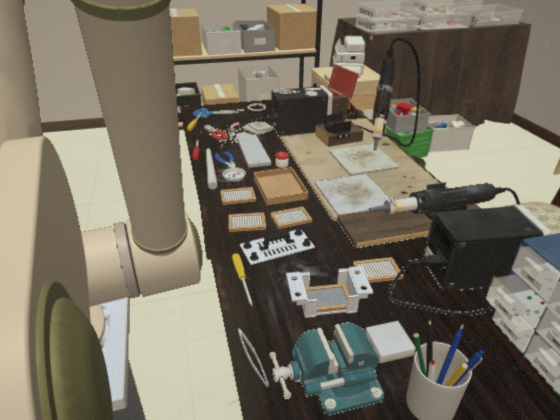

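```bash
cat > h.py <<'E'
from bench import bot
import cv2,numpy as np
def K(r):
    f=210/np.tan(np.radians(r['fov_y']/2));return np.array([[f,0,r['cx']],[0,f,r['cy']],[0,0,1]])
def toworld(r,px,z):
    px=np.asarray(px,float).reshape(-1,1,2)
    u=cv2.undistortPoints(px,K(r),np.array(r['dist'])).reshape(-1,2)
    T=np.array(r['world_to_cam']);R,t=T[:3,:3],T[:3,3]
    c=-R.T@t;d=np.c_[u,np.ones(len(u))]@R
    return c+d*((z-c[2])/d[:,2])[:,None]
def topix(r,P):
    T=np.array(r['world_to_cam']);P=np.asarray(P,float).reshape(-1,3)
    return cv2.projectPoints(P,cv2.Rodrigues(T[:3,:3])[0],T[:3,3],K(r),np.array(r['dist']))[0].reshape(-1,2)
def rect(r,mask,z,near=None):
    """minAreaRect in world (mm) of each contour; returns list (x,y,long,short,yaw of long axis)"""
    out=[]
    for c in cv2.findContours(mask,cv2.RETR_EXTERNAL,cv2.CHAIN_APPROX_NONE)[0]:
        if len(c)<20: continue
        w=toworld(r,c,z)[:,:2]*1000
        (x,y),(a,b),th=cv2.minAreaRect(w.astype(np.float32))
        if a<b:a,b,th=b,a,th+90
        out.append((x,y,a,b,(th+90)%180-90))
    return out
def go(x,y,z,yaw=None):
    """shift (mm) and spin (rad) in tool axes from present pose to world mm target"""
    o=bot.get_obs();p=np.array(o['tcp_pos'])*1000;Y=o['eef_rot'][2];a=np.radians(Y)
    d=np.array([x,y,z])-p
    s=0 if yaw is None else -np.radians((yaw-Y+90)%180-90)
    return np.round([d[0]*np.cos(a)+d[1]*np.sin(a),d[0]*np.sin(a)-d[1]*np.cos(a),-d[2],s],3)
def cap(c,name=None):
    r=bot.capture(c)
    if name:cv2.imwrite(f'pics/{name}.png',r['pixels'][:,:,::-1])
    return r
E
python3 - <<'E'
from h import *
r=cap('top');h=cv2.cvtColor(r['pixels'],cv2.COLOR_RGB2HSV)
m=((h[:,:,2]>90)*255).astype(np.uint8)
for x in rect(r,m,.01):
    if 50<x[2]<220 and x[3]>20:print(np.round(x),'px',topix(r,[x[0]/1e3,x[1]/1e3,.01])[0].round())
o=bot.get_obs();print(go(o['tcp_pos'][0]*1e3,-100,238))
w=cap('wrist');print(w['world_to_cam'],w['fov_y'],w['cx'],w['cy'],w['dist'])
E
```

```text
[350. 700. 132.  20.  81.] px [101. 269.]
[378.  52. 155.  21.  89.] px [318. 257.]
[439. 565. 189.  70. -89.] px [147. 239.]
[429. 387.  95.  66.  -3.] px [206. 241.]
[429. 258.  95.  66.  -9.] px [249. 241.]
[500. 861.  69.  41.  79.] px [ 53. 220.]
[ 464. -226.  172.  123.    1.] px [409. 228.]
[474. 129. 159.  81.   8.] px [292. 226.]
[540. 250.  95.  67.   4.] px [252. 205.]
[554. 406. 157. 123. -89.] px [201. 201.]
[597. 546.  53.  43.  47.] px [156. 188.]
[538. -56. 164.  87.  -7.] px [352. 204.]
[589. 829. 108.  97. -50.] px [ 66. 191.]
[ 601. -176.   71.   70.   90.] px [390. 184.]
[ 623. 1027.   77.   47.    8.] px [  7. 182.]
[664.  10.  95.  67.  -5.] px [329. 165.]
[ 719. 1036.   54.   34.  -31.] px [  8. 153.]
[722. 863. 100.  53. -42.] px [ 60. 151.]
[ 954. -559.  106.   81.  -85.] px [495.  80.]
[1223. 1102.   81.   79.  -80.] px [11. 17.]
[ 134.419 -399.2      0.745    0.   ]
[[ 3.18805629e-01 -9.47820106e-01  1.33870697e-04 -5.50139337e-01]
 [-8.98706542e-01 -3.02241071e-01  3.17768604e-01 -4.35334772e-02]
 [-3.01147011e-01 -1.01426730e-01 -9.48168285e-01  3.91863365e-01]
 [ 0.00000000e+00  0.00000000e+00  0.00000000e+00  1.00000000e+00]] 66.48977141187126 283.24712300873097 211.53065078060828 [0.01750364 0.         0.         0.         0.        ]
```

```bash
python3 -c "
from h import *
print(go(540,-54,230,-7))"
```

```text
[ 4.94534e+02 -3.26489e+02  8.75500e+00  4.47000e-01]
```

```bash
python3 -m pendant '[[[25,-16,0,0.03],[65,-43,1,0.07],[105,-69,2,0.11],[145,-96,3,0.15],[185,-122,4,0.19],[225,-149,5,0.23],[265,-175,6,0.27],[305,-201,7,0.31],[345,-228,8,0.35],[385,-254,8,0.39],[425,-281,8,0.42],[460,-304,8,0.447]]]' 1
python3 -m pendant '[[[20,-13,0,0],[34.5,-22.5,0,0],[34.5,-22.5,0,0],[34.5,-22.5,0,0]]]'
python3 - <<'E'
from h import *
r=cap('wrist','w1');print(topix(r,[.54,-.054,.018]))
print(bot.look_for('wrist','spent_panel'),bot.look_for('wrist','cassette'))
E
```

```text
time_s: 2.4
tcp_pos: [0.5155, -0.0841, 0.2309]
eef_rot: [180.0, -0.0, -7.0]
ft_force: [0.2, -0.9, -0.2]
gripper_width: 0.0885
gripper_force: 0.0
time_s: 2.8
tcp_pos: [0.5511, -0.0683, 0.2305]
eef_rot: [180.0, 0.0, -7.0]
ft_force: [-0.9, -0.2, -0.2]
gripper_width: 0.0881
gripper_force: 0.0
[[272.11881348 191.31739209]]
[{'rect': [308.5, 299.6, 370.9, 325.3], 'p': 0.42}] [{'rect': [231.2, 139.3, 308.9, 276.7], 'p': 0.8}]
```

View pics/w1.png

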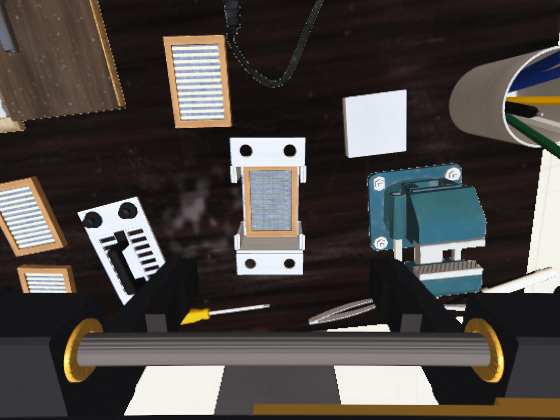

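```bash
cat >> h.py <<'E'
def fit4(W,loc):
    """rigid 2D fit loc->W (mm): centre, yaw, rms"""
    W=np.asarray(W)[:,:2];loc=np.asarray(loc,float);wc=W.mean(0);lc=loc.mean(0)
    z=((W-wc)@[1,1j])@np.conj((loc-lc)@[1,1j]);yaw=np.angle(z);q=np.exp(1j*yaw)
    c=(W@[1,1j]).mean()-q*(lc@[1,1j]);e=abs(W@[1,1j]-c-q*(loc@[1,1j]))
    return round(c.real,1),round(c.imag,1),round(np.degrees(yaw),2),e.round(1)
def dark(r,px,rad=9):
    """centroid of the dark blob near px"""
    g=cv2.cvtColor(r['pixels'],cv2.COLOR_RGB2GRAY);x,y=int(px[0]),int(px[1])
    s=g[y-rad:y+rad+1,x-rad:x+rad+1].astype(float);t=(s.min()+s.max())/2
    n,l,st,c=cv2.connectedComponentsWithStats((s<t).astype(np.uint8))
    k=min(range(1,n),key=lambda i:np.hypot(*(c[i]-rad))-st[i][4]*.02)
    return c[k]+[x-rad,y-rad]
def orange(r,roi,z):
    """panel rect from orange frame inside roi (l,t,r,b)"""
    l,t,rr,b=[int(v) for v in roi];h=cv2.cvtColor(r['pixels'],cv2.COLOR_RGB2HSV)
    m=((h[:,:,0]>5)&(h[:,:,0]<22)&(h[:,:,1]>100)&(h[:,:,2]>110)).astype(np.uint8)*255
    k=np.zeros_like(m);k[t:b,l:rr]=m[t:b,l:rr]
    return [tuple(np.round(x,1)) for x in rect(r,k,z) if x[2]>50]
E
python3 - <<'E'
from h import *
r=cap('wrist')
P=[dark(r,p) for p in((246,151),(290,151),(250,264),(290,264))];print(np.round(P,1))
print(fit4(toworld(r,P,.054)*1000,[(63,22),(63,-22),(-63,22),(-63,-22)]))
print('spent',orange(r,(238,160,304,243),.018))
print('panel',orange(r,(160,30,236,133),.010))
t=cap('top');h=cv2.cvtColor(t['pixels'],cv2.COLOR_RGB2HSV)
E
```

```text
[[245.  150. ]
 [288.7 149.9]
 [249.6 263. ]
 [288.5 263. ]]
(np.float64(529.5), np.float64(-49.8), np.float64(-6.9), array([0.1, 0.1, 0.1, 0.1]))
spent [(np.float64(526.3), np.float64(-50.4), np.float64(84.9), np.float64(60.8), np.float64(-6.7))]
panel [(np.float64(665.0), np.float64(8.5), np.float64(90.1), np.float64(62.5), np.float64(-5.4))]
```

```bash
python3 -c "
from h import *
print(bot.get_obs()['tcp_pos'],go(529.5,-50.2,11,-6.9))"
```

```text
[ 0.55096123 -0.06870137  0.23097395] [-2.35710e+01 -1.57260e+01  2.19974e+02 -3.00000e-03]
```

```bash
python3 -m pendant '[[[-12,-8,30,-0.003],[-23.6,-15.7,70,-0.003],[-23.6,-15.7,110,-0.003],[-23.6,-15.7,145,-0.003],[-23.6,-15.7,175,-0.003],[-23.6,-15.7,195,-0.003],[-23.6,-15.7,208,-0.003],[-23.6,-15.7,215,-0.003],[-23.6,-15.7,220,-0.003],[-23.6,-15.7,220,-0.003]]]' 1
python3 -m pendant '[[[0,0,0,0],[0,0,0,0],[0,0,0,0],[0,0,0,0],[0,0,0,0],[0,0,0,0]]]' 0.5 20
python3 -c "
from h import *
print(bot.get_obs()['tcp_pos'])"
```

```text
time_s: 4.05
tcp_pos: [0.5299, -0.0499, 0.0108]
eef_rot: [-180.0, -0.0, -6.8]
ft_force: [0.3, 0.4, 0.1]
gripper_width: 0.088
gripper_force: 0.0
time_s: 4.65
tcp_pos: [0.5301, -0.0498, 0.0111]
eef_rot: [180.0, -0.0, -6.8]
ft_force: [-0.2, 0.3, 4.3]
gripper_width: 0.0616
gripper_force: 20.0
[ 0.53007738 -0.04979228  0.01109387]
```

```bash
python3 -m pendant '[[[0,0,-10,0],[0,0,-35,0],[0,0,-70,0],[0,0,-110,0],[0,0,-135,0],[0,0,-140,0]]]' 
python3 - <<'E'
from h import *
r=cap('top');h=cv2.cvtColor(r['pixels'],cv2.COLOR_RGB2HSV)
m=((h[:,:,2]>90)*255).astype(np.uint8)
print([np.round(x,1) for x in rect(r,m,.022) if 140<x[2]<165 and x[3]>100])
print([np.round(x,1) for x in rect(r,m,.01) if 85<x[2]<100 and 55<x[3]<75])
o=bot.get_obs();print(o['tcp_pos'],o['gripper_width'],go(553,403,150,1))
E
```

```text
time_s: 5.25
tcp_pos: [0.5309, -0.0499, 0.1539]
eef_rot: [179.9, -0.3, -6.8]
ft_force: [-0.4, -0.1, -0.4]
gripper_width: 0.0618
gripper_force: 20.0
[array([551.5, 403.5, 154.9, 121.2, -88.6])]
[array([429.1, 386.7,  94.1,  65.9,  -2.9]), array([428.8, 257.9,  94.2,  65.9,  -8.3]), array([540. , 249.3,  94.2,  65.9,   4.5]), array([664.4,   9.9,  95.1,  66.8,  -5.5])]
[ 0.53041871 -0.04983048  0.15271885] 0.0612912759530959 [-3.13950e+01 -4.52305e+02  2.71900e+00 -1.37000e-01]
```

```bash
python3 -m pendant '[[[-1,-20,0,-0.01],[-4,-60,0,-0.02],[-7,-100,0,-0.04],[-10,-145,0,-0.05],[-13,-190,0,-0.06],[-16,-235,0,-0.08],[-19,-280,0,-0.09],[-22,-325,0,-0.1],[-25,-370,0,-0.11],[-28,-410,0,-0.13],[-31,-440,0,-0.143],[-32,-452,0,-0.143]]]'
python3 -m pendant '[[[0,0,10,0],[0,0,40,0],[0,0,80,0],[0,0,115,0],[0,0,130,0]]]'
python3 - <<'E'
from h import *
o=bot.get_obs();print(o['gripper_width'],go(551.5,403,7,1.4))
E
```

```text
time_s: 6.5
tcp_pos: [0.5507, 0.4051, 0.1483]
eef_rot: [179.9, 0.2, 1.5]
ft_force: [-0.5, -1.3, -0.2]
gripper_width: 0.0617
gripper_force: 20.0
time_s: 7.0
tcp_pos: [0.5504, 0.4001, 0.0163]
eef_rot: [179.8, 0.4, 1.2]
ft_force: [-0.3, -0.6, 0.1]
gripper_width: 0.062
gripper_force: 20.0
0.062014845664443985 [ 1.157e+00 -2.882e+00  9.348e+00 -3.000e-03]
```

```bash
python3 -m pendant '[[[1,-1,4,0],[1,-1,8,0],[1,-1,9.5,0],[1,-1,9.5,0]]]'
python3 -m pendant '[[[0,0,0,0],[0,0,0,0],[0,0,0,0],[0,0,-10,0],[0,0,-40,0],[0,0,-80,0],[0,0,-120,0],[0,0,-140,0],[0,0,-140,0]]]' 0.85
python3 - <<'E'
from h import *
r=cap('wrist','w2')
print(go(540,250,150,4.5))
p=topix(r,[.5515,.403,.013])[0];print(p)
print('spent',orange(r,(p[0]-70,p[1]-100,p[0]+70,p[1]+100),.013), [(d['p'],np.round(d['rect'])) for d in bot.look_for('wrist','spent_panel')])
E
```

```text
time_s: 7.4
tcp_pos: [0.5533, 0.404, 0.0124]
eef_rot: [-180.0, -0.1, 1.4]
ft_force: [0.3, 0.0, -1.4]
gripper_width: 0.0612
gripper_force: 20.0
time_s: 8.3
tcp_pos: [0.5539, 0.4045, 0.1557]
eef_rot: [-179.8, -0.4, 1.4]
ft_force: [-0.4, 0.1, -0.1]
gripper_width: 0.0748
gripper_force: 0.0
[-1.68080e+01  1.53715e+02  2.83800e+00 -5.50000e-02]
[285.16399484 201.0148377 ]
spent [(np.float64(461.3), np.float64(385.2), np.float64(61.7), np.float64(38.7), np.float64(87.3)), (np.float64(551.2), np.float64(403.6), np.float64(139.0), np.float64(120.2), np.float64(-88.6))] [(0.94, array([251., 150., 322., 244.]))]
```

View pics/w2.png

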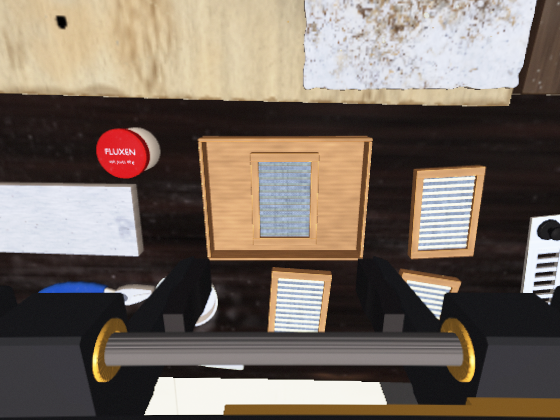

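```bash
python3 - <<'E'
from h import *
r=cap('wrist')
a=orange(r,(400,158,495,265),.010);print(a)
x,y,_,_,th=a[0];print(bot.get_obs()['tcp_pos'],go(x,y,3,th))
E
```

```text
[(np.float64(541.2), np.float64(249.2), np.float64(91.6), np.float64(63.5), np.float64(4.6))]
[0.55232451 0.40362104 0.14998527] [-1.47970e+01  1.54112e+02  1.46985e+02 -5.60000e-02]
```

```bash
python3 -m pendant '[[[-2,20,0,-0.01],[-6,60,0,-0.03],[-11,105,10,-0.05],[-14,135,40,-0.056],[-14.8,152,75,-0.056],[-14.8,154.1,105,-0.056],[-14.8,154.1,125,-0.056],[-14.8,154.1,138,-0.056],[-14.8,154.1,144,-0.056],[-14.8,154.1,146.5,-0.056],[-14.8,154.1,146.5,-0.056]]]' 1
python3 -m pendant '[[[0,0,0,0],[0,0,0,0],[0,0,0,0],[0,0,0,0],[0,0,0,0]]]' 0.5 20
python3 -m pendant '[[[0,0,-10,0],[0,0,-40,0],[0,0,-80,0],[0,0,-120,0],[0,0,-140,0],[0,0,-145,0]]]'
python3 - <<'E'
from h import *
print(bot.get_obs()['tcp_pos'],go(529.5,-50,150,-6.9))
E
```

```text
time_s: 9.55
tcp_pos: [0.5419, 0.2497, 0.005]
eef_rot: [-180.0, -0.0, 4.6]
ft_force: [-0.2, 0.5, 0.5]
gripper_width: 0.0882
gripper_force: 0.0
time_s: 10.05
tcp_pos: [0.5419, 0.2495, 0.0051]
eef_rot: [-180.0, -0.0, 4.6]
ft_force: [0.1, -1.0, 3.1]
gripper_width: 0.0617
gripper_force: 20.0
time_s: 10.65
tcp_pos: [0.5425, 0.2497, 0.1529]
eef_rot: [-180.0, -0.3, 4.6]
ft_force: [-0.0, 1.3, -0.7]
gripper_width: 0.0614
gripper_force: 20.0
[0.54250948 0.24970301 0.15285009] [-3.6880e+01  2.9771e+02  2.8500e+00  2.0000e-01]
```

```bash
python3 -m pendant '[[[-2,20,0,0.01],[-7,60,0,0.04],[-12,100,0,0.07],[-18,145,0,0.1],[-23,190,0,0.13],[-28,230,0,0.16],[-33,265,0,0.18],[-36,288,0,0.2],[-36.9,297.7,0,0.2],[-36.9,297.7,0,0.2],[-36.9,297.7,0,0.2]]]'
python3 - <<'E'
from h import *
r=cap('wrist','w3')
print(bot.get_obs()['tcp_pos'],bot.get_obs()['gripper_width'],go(529.5,-50,60,-6.9))
E
```

```text
time_s: 11.75
tcp_pos: [0.5285, -0.0493, 0.1494]
eef_rot: [-180.0, 0.1, -6.8]
ft_force: [0.9, 0.9, 0.5]
gripper_width: 0.0615
gripper_force: 20.0
[ 0.52858481 -0.04904826  0.14948781] 0.061585001118991 [1.0210e+00 8.3700e-01 8.9488e+01 2.0000e-03]
```

```bash
python3 -m pendant '[[[0.8,0.5,15,0],[1.5,0.8,45,0],[1.5,0.8,70,0],[1.5,0.8,82,0],[1.5,0.8,87,0],[1.5,0.8,87,0],[1.5,0.8,87,0]]]'
python3 - <<'E'
from h import *
r=cap('wrist','w4');im=r['pixels'][:,:,::-1]
cv2.imwrite('pics/w4c.png',cv2.resize(im[100:330,160:400],(782,750//1),interpolation=cv2.INTER_CUBIC)[:600])
print(bot.get_obs()['tcp_pos'],go(530,-50,60,-6.9))
E
```

```text
time_s: 12.5
tcp_pos: [0.5306, -0.0511, 0.0637]
eef_rot: [180.0, -0.1, -6.9]
ft_force: [0.3, 0.3, -0.9]
gripper_width: 0.0619
gripper_force: 20.0
[ 0.5306358  -0.0512146   0.06375991] [-0.777 -1.13   3.76   0.   ]
```

View pics/w4c.png

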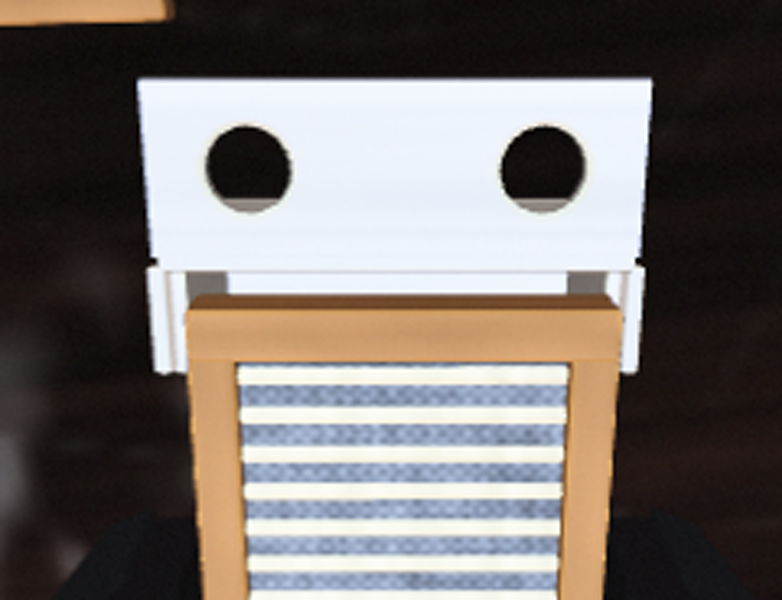

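```bash
cat >> h.py <<'E'
def sub(c,s=3.2583,o=(160,100)): return np.array(c,float)/s+o
E
python3 - <<'E'
from h import *
r=cap('wrist')
H=toworld(r,sub([(249,168),(542,168)]),.054)*1e3
P=toworld(r,sub([(187,309),(621,309)]),.0688)*1e3
print(H.round(1),P.round(1))
u=np.array([np.cos(np.radians(-6.9)),np.sin(np.radians(-6.9))]);v=np.array([-u[1],u[0]])
h=H.mean(0)[:2];p=P.mean(0)[:2];t=bot.get_obs()['tcp_pos'][:2]*1e3
print('cassette c',h-63*u,'panel c',p-45*u,'rel x,y',(p-45*u-h+63*u)@u,(p-h)@v,'yaws',[np.degrees(np.arctan2(*(q[0]-q[1])[:2]))for q in(H,P)],'tcp',t)
E
```

```text
[[594.2 -36.1  54. ]
 [589.  -79.3  54. ]] [[577.6 -26.5  68.8]
 [570.3 -87.1  68.8]]
cassette c [529.06270695 -50.14735462] panel c [529.27213    -51.42339329] rel x,y 0.36120552598788197 -1.2416373283356223 yaws [np.float64(6.892985038403485), np.float64(6.898462655767798)] tcp [530.56379824 -51.23769918]
```

```bash
python3 -m pendant '[[[-0.4,-1.2,0,0],[-0.4,-1.2,5,0],[-0.4,-1.2,15,0],[-0.4,-1.2,26,0],[-0.4,-1.2,37,0],[-0.4,-1.2,46,0],[-0.4,-1.2,49.5,0],[-0.4,-1.2,49.5,0],[-0.4,-1.2,49.5,0]]]'
python3 -c "
from h import *
o=bot.get_obs();print(o['tcp_pos'],o['ft_force'])"
```

```text
time_s: 13.5
tcp_pos: [0.5299, -0.0499, 0.013]
eef_rot: [-180.0, 0.0, -6.9]
ft_force: [0.2, -0.4, -1.7]
gripper_width: 0.0617
gripper_force: 20.0
[ 0.52986842 -0.04994131  0.01302271] [ 0.17445048 -0.44805255 -1.65907052]
```

```bash
python3 -m pendant '[[[0,0,0,0],[0,0,0,0],[0,0,0,0],[0,0,-8,0],[0,0,-35,0],[0,0,-70,0],[0,0,-110,0],[0,0,-135,0],[0,0,-140,0],[0,0,-140,0]]]' 0.85
python3 - <<'E'
from h import *
r=cap('wrist','w5');cv2.imwrite('pics/w5c.png',cv2.resize(r['pixels'][:330,100:460,::-1],(655,600),interpolation=cv2.INTER_CUBIC))
print(toworld(r,[(240,60)],0),topix(r,[.665,.0085,.01]))
p=topix(r,[.665,.0085,.01])[0]
a=orange(r,(p[0]-60,max(0,p[1]-70),p[0]+60,p[1]+70),.01);print(a)
x,y,_,_,th=a[0];print(bot.get_obs()['tcp_pos'],go(x,y,4,th),bot.look_for('wrist','panel_1'))
E
```

```text
time_s: 14.5
tcp_pos: [0.5298, -0.0499, 0.1537]
eef_rot: [180.0, -0.1, -6.9]
ft_force: [0.1, 0.1, -0.2]
gripper_width: 0.0753
gripper_force: 0.0
[[ 0.65194254 -0.02774368  0.        ]] [[191.62123174  46.47933776]]
[(np.float64(658.8), np.float64(9.1), np.float64(78.0), np.float64(62.5), np.float64(-5.4))]
[ 0.52940512 -0.04983661  0.1525553 ] [ 1.21390e+02 -7.40340e+01  1.48555e+02 -2.60000e-02] [{'rect': [2.8, 281.8, 35.5, 301.5], 'p': 0.84}, {'rect': [145.4, 2.4, 235.9, 108.3], 'p': 0.64}, {'rect': [87.7, 211.6, 103.9, 221.9], 'p': 0.22}]
```

View pics/w5c.png

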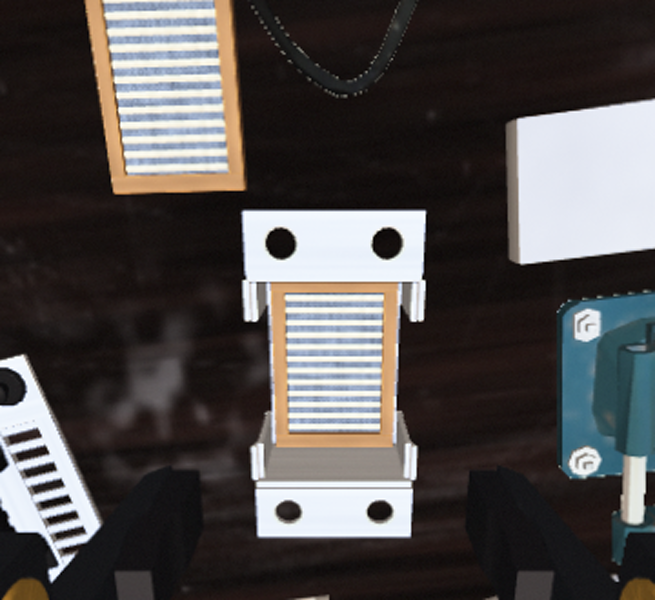

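```bash
python3 - <<'E'
from h import *
r=cap('wrist')
c=toworld(r,sub([(345,95),(300,72),(275,40),(258,10)],1.819,(100,0)),.003)[:,:2]*1e3
a=np.radians(-5.4);print(((c-[665,8.5])@np.array([[np.cos(a),-np.sin(a)],[np.sin(a),np.cos(a)]])).round(1))
x,y=np.array([665,8.5])-12*np.array([np.cos(a),np.sin(a)]);print(x,y,bot.get_obs()['tcp_pos'],go(x,y,5,-5.4))
E
```

```text
[[ -6.6 -79.4]
 [  3.3 -59.2]
 [ 16.1 -48.7]
 [ 27.7 -42. ]]
653.053256424763 9.629299759822171 [ 0.52919183 -0.04976474  0.15181009] [ 1.15842e+02 -7.38230e+01  1.46810e+02 -2.60000e-02]
```

```bash
python3 -m pendant '[[[10,-6,0,0],[40,-25,0,-0.01],[75,-48,10,-0.02],[102,-65,35,-0.026],[114,-72.5,70,-0.026],[115.8,-73.8,100,-0.026],[115.8,-73.8,122,-0.026],[115.8,-73.8,136,-0.026],[115.8,-73.8,143,-0.026],[115.8,-73.8,146,-0.026],[115.8,-73.8,146,-0.026]]]' 0.85
python3 -m pendant '[[[0,0,0,0],[0,0,0,0],[0,0,0,0],[0,0,0,0]]]' 0.5 20
python3 -m pendant '[[[0,0,-10,0],[0,0,-40,0],[0,0,-80,0],[0,0,-90,0],[0,0,-90,0]]]'
python3 - <<'E'
from h import *
a=np.radians(-6.89);x,y=np.array([529.1,-50.1])-12*np.array([np.cos(a),np.sin(a)])
print(bot.get_obs()['tcp_pos'],go(x,y,73,-6.9))
E
```

```text
time_s: 15.75
tcp_pos: [0.654, 0.0094, 0.0077]
eef_rot: [-180.0, -0.1, -5.4]
ft_force: [0.6, -0.5, -0.9]
gripper_width: 0.075
gripper_force: 0.0
time_s: 16.15
tcp_pos: [0.6541, 0.0093, 0.0081]
eef_rot: [180.0, -0.1, -5.4]
ft_force: [-1.4, -0.6, 5.5]
gripper_width: 0.0612
gripper_force: 20.0
time_s: 16.65
tcp_pos: [0.6542, 0.0094, 0.0991]
eef_rot: [180.0, -0.2, -5.4]
ft_force: [-0.3, 0.3, -0.0]
gripper_width: 0.061
gripper_force: 20.0
[0.65421459 0.00937899 0.09913905] [-1.30966e+02  7.06630e+01  2.61390e+01  2.60000e-02]
```

```bash
python3 -m pendant '[[[-10,5,0,0.003],[-35,19,0,0.01],[-70,38,0,0.02],[-102,55,0,0.026],[-123,66,5,0.026],[-131,70.7,12,0.026],[-131,70.7,20,0.026],[-131,70.7,26,0.026],[-131,70.7,30,0.026],[-131,70.7,30,0.026],[-131,70.7,30,0.026],[-131,70.7,30,0.026]]]'
python3 - <<'E'
from h import *
r=cap('wrist','w6');im=r['pixels'][:,:,::-1]
cv2.imwrite('pics/w6c.png',cv2.resize(im[100:284,160:400],(782,600),interpolation=cv2.INTER_CUBIC))
print(bot.get_obs()['tcp_pos'],bot.get_obs()['gripper_width'])
E
```

```text
time_s: 17.85
tcp_pos: [0.5169, -0.0485, 0.0674]
eef_rot: [180.0, -0.0, -6.9]
ft_force: [0.4, 0.2, 0.1]
gripper_width: 0.0608
gripper_force: 20.0
[ 0.51682785 -0.04855594  0.06745016] 0.060895625680876767
```

View pics/w6c.png

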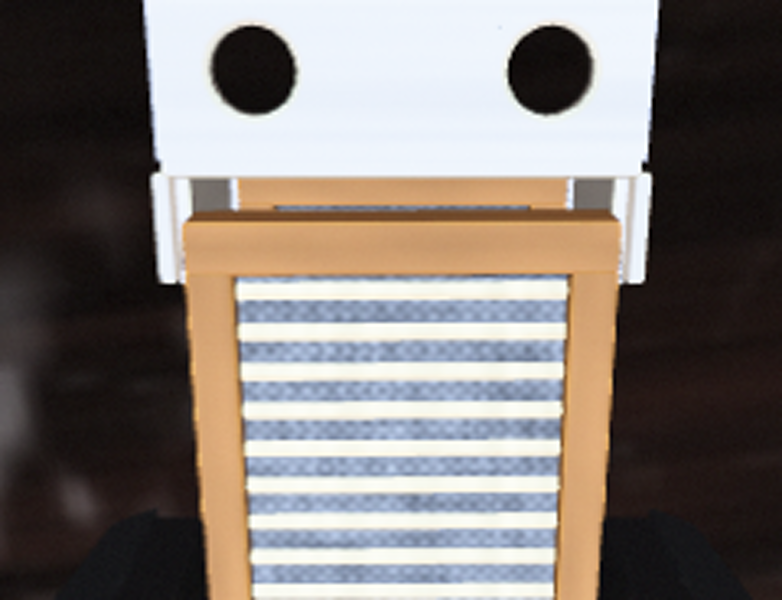

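```bash
cat >> h.py <<'E'
U=np.array([np.cos(np.radians(-6.89)),np.sin(np.radians(-6.89))]);V=np.array([-U[1],U[0]])
def rel(r,holes,corners,zt,lx=45):
    H=toworld(r,sub(holes),.054)*1e3;P=toworld(r,sub(corners),zt)*1e3
    d=(P.mean(0)-H.mean(0))[:2]
    print('cass',H.mean(0)[:2]-63*U,'panel rel cassette x,y',(d@U-lx+63).round(2),(d@V).round(2),'yaw H,P',[np.degrees(np.arctan2(*(q[0]-q[1])[:2])).round(2) for q in(H,P)],'widths',np.hypot(*(H[0]-H[1])[:2]).round(1),np.hypot(*(P[0]-P[1])[:2]).round(1))
    print('correct by tool tx,ty',-(d@U-lx+63).round(2),(d@V).round(2))
E
python3 - <<'E'
from h import *
rel(cap('wrist'),[(254,70),(551,70)],[(185,222),(620,222)],.0693)
E
```

```text
cass [528.84822802 -50.20573847] panel rel cassette x,y -1.72 0.01 yaw H,P [np.float64(6.89), np.float64(6.89)] widths 43.9 60.9
correct by tool tx,ty 1.72 0.01
```

```bash
python3 -m pendant '[[[1.7,0,0,0],[1.7,0,5,0],[1.7,0,14,0],[1.7,0,24,0],[1.7,0,33,0],[1.7,0,38.5,0],[1.7,0,40.5,0],[1.7,0,40.5,0],[1.7,0,40.5,0]]]'
python3 -c "
from h import *
o=bot.get_obs();print(o['tcp_pos'],o['ft_force'])"
```

```text
time_s: 18.85
tcp_pos: [0.5184, -0.0489, 0.0269]
eef_rot: [180.0, -0.0, -6.9]
ft_force: [0.1, -0.2, -0.5]
gripper_width: 0.0613
gripper_force: 20.0
[ 0.51842754 -0.04887694  0.02686015] [ 0.14846035 -0.2336294  -0.48482446]
```

```bash
python3 -m pendant '[[[0,0,0,0],[0,0,0,0],[0,0,0,0],[0,0,-8,0],[0,0,-35,0],[0,0,-70,0],[0,0,-110,0],[0,0,-130,0],[0,0,-130,0],[0,0,-130,0]]]' 0.85
python3 - <<'E'
from h import *
print(bot.get_obs()['tcp_pos'],go(429,258,150,-8.3))
E
```

```text
time_s: 19.85
tcp_pos: [0.518, -0.0487, 0.1567]
eef_rot: [-180.0, -0.0, -6.9]
ft_force: [-0.9, -0.4, -0.2]
gripper_width: 0.0753
gripper_force: 0.0
[ 0.51797075 -0.0487431   0.15665738] [-1.25115e+02 -2.93860e+02  6.65700e+00  2.50000e-02]
```

```bash
python3 -m pendant '[[[-8,-20,0,0.003],[-24,-57,0,0.006],[-42,-98,0,0.01],[-60,-140,0,0.015],[-78,-183,0,0.02],[-96,-225,0,0.025],[-111,-262,0,0.025],[-121,-285,0,0.025],[-125,-294,0,0.025],[-125,-294,0,0.025],[-125,-294,0,0.025]]]' 1
python3 - <<'E'
from h import *
r=cap('wrist','w7')
p=topix(r,[.429,.258,.01])[0]
a=orange(r,(p[0]-70,p[1]-75,p[0]+70,p[1]+75),.01);print(p,a)
a=[q for q in a if q[3]>50]
if a:
  x,y,_,_,th=a[0];print(bot.get_obs()['tcp_pos'],go(x,y,4,th))
print(bot.look_for('wrist','panel_1'))
E
```

```text
time_s: 20.95
tcp_pos: [0.4296, 0.2571, 0.1562]
eef_rot: [180.0, 0.0, -8.4]
ft_force: [0.8, -0.3, 0.6]
gripper_width: 0.0882
gripper_force: 0.0
[282.25364288 197.12465767] [(np.float64(429.4), np.float64(257.4), np.float64(89.6), np.float64(62.4), np.float64(-8.5))]
[0.42980946 0.25689083 0.15636964] [-4.7900e-01 -4.4400e-01  1.5237e+02  2.0000e-03]
[{'rect': [250.5, 148.2, 317.0, 239.0], 'p': 0.94}, {'rect': [110.4, 167.1, 194.6, 260.2], 'p': 0.94}]
```

```bash
python3 -m pendant '[[[-0.5,-0.4,15,0.002],[-0.5,-0.4,50,0.002],[-0.5,-0.4,90,0.002],[-0.5,-0.4,120,0.002],[-0.5,-0.4,138,0.002],[-0.5,-0.4,148,0.002],[-0.5,-0.4,152,0.002],[-0.5,-0.4,152,0.002],[-0.5,-0.4,152,0.002]]]' 1
python3 -m pendant '[[[0,0,0,0],[0,0,0,0],[0,0,0,0],[0,0,0,0],[0,0,0,0]]]' 0.5 20
python3 -m pendant '[[[0,0,-10,0],[0,0,-40,0],[0,0,-80,0],[0,0,-105,0],[0,0,-110,0],[0,0,-110,0]]]'
python3 - <<'E'
from h import *
print(bot.get_obs()['tcp_pos'],go(529.7,-50.1,112,-6.9))
E
```

```text
time_s: 21.95
tcp_pos: [0.4296, 0.2585, 0.0056]
eef_rot: [-180.0, -0.1, -8.4]
ft_force: [0.4, -0.8, -0.0]
gripper_width: 0.0877
gripper_force: 0.0
time_s: 22.45
tcp_pos: [0.4291, 0.2585, 0.005]
eef_rot: [-180.0, -0.0, -8.4]
ft_force: [-0.3, -0.0, 3.9]
gripper_width: 0.0613
gripper_force: 20.0
time_s: 23.05
tcp_pos: [0.429, 0.2585, 0.1152]
eef_rot: [-180.0, -0.1, -8.4]
ft_force: [-1.4, 0.1, -0.9]
gripper_width: 0.0616
gripper_force: 20.0
[0.42898557 0.25850598 0.11518064] [ 1.44884e+02  2.90499e+02  3.18100e+00 -2.70000e-02]
```

```bash
python3 -m pendant '[[[10,20,0,-0.003],[29,58,0,-0.008],[49,98,0,-0.012],[70,140,0,-0.016],[91,182,0,-0.02],[111,222,0,-0.024],[128,257,0,-0.027],[140,281,0,-0.027],[145,290.5,0,-0.027],[145,290.5,5,-0.027],[145,290.5,18,-0.027],[145,290.5,32,-0.027]]]'
python3 -m pendant '[[[0,0,10,0],[0,0,17,0],[0,0,19,0],[0,0,19,0],[0,0,19,0]]]'
python3 - <<'E'
from h import *
r=cap('wrist','w8');im=r['pixels'][:,:,::-1]
cv2.imwrite('pics/w8c.png',cv2.resize(im[100:284,160:400],(782,600),interpolation=cv2.INTER_CUBIC))
print(bot.get_obs()['tcp_pos'],bot.get_obs()['gripper_width'])
E
```

```text
time_s: 24.25
tcp_pos: [0.5291, -0.0484, 0.0817]
eef_rot: [-180.0, 0.1, -6.8]
ft_force: [-0.6, 0.5, 0.0]
gripper_width: 0.0615
gripper_force: 20.0
time_s: 24.75
tcp_pos: [0.53, -0.0501, 0.0641]
eef_rot: [180.0, -0.0, -6.9]
ft_force: [-0.3, -0.5, -0.4]
gripper_width: 0.0614
gripper_force: 20.0
[ 0.53006007 -0.05016696  0.06419563] 0.061380460678991895
```

View pics/w8c.png

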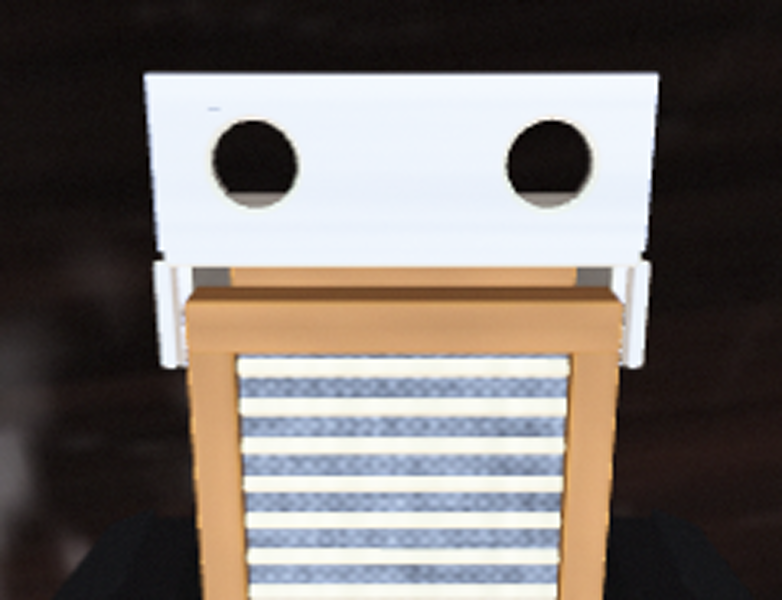

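```bash
python3 - <<'E'
from h import *
rel(cap('wrist'),[(255,164),(550,164)],[(187,302),(622,302)],.0692)
E
```

```text
cass [528.8575651  -50.19045942] panel rel cassette x,y 0.86 -0.27 yaw H,P [np.float64(6.91), np.float64(6.91)] widths 43.9 61.0
correct by tool tx,ty -0.86 -0.27
```

```bash
python3 -m pendant '[[[-0.8,-0.3,0,0],[-0.8,-0.3,5,0],[-0.8,-0.3,14,0],[-0.8,-0.3,23,0],[-0.8,-0.3,28.5,0],[-0.8,-0.3,30.5,0],[-0.8,-0.3,30.5,0],[-0.8,-0.3,30.5,0]]]'
python3 -m pendant '[[[0,0,0,0],[0,0,0,0],[0,0,0,0],[0,0,-8,0],[0,0,-35,0],[0,0,-70,0],[0,0,-110,0],[0,0,-125,0],[0,0,-125,0],[0,0,-125,0]]]' 0.85
python3 - <<'E'
from h import *
print(bot.get_obs()['tcp_pos'],go(429,387,155,-2.9))
r=cap('top');h=cv2.cvtColor(r['pixels'],cv2.COLOR_RGB2HSV)
m=((h[:,:,2]>90)*255).astype(np.uint8)
print([np.round(x,1) for x in rect(r,m,.01) if 85<x[2]<100 and 55<x[3]<75])
print([np.round(x,1) for x in rect(r,m,.021) if 140<x[2]<170 and 70<x[3]<90])
E
```

```text
time_s: 25.65
tcp_pos: [0.5291, -0.0498, 0.0331]
eef_rot: [-180.0, 0.0, -6.9]
ft_force: [0.2, 0.0, -0.1]
gripper_width: 0.0621
gripper_force: 20.0
time_s: 26.65
tcp_pos: [0.5287, -0.0496, 0.1579]
eef_rot: [-180.0, 0.0, -6.9]
ft_force: [0.3, -0.2, -0.4]
gripper_width: 0.0751
gripper_force: 0.0
[ 0.52867643 -0.04964533  0.15787655] [-1.51322e+02 -4.21540e+02  2.87700e+00 -7.00000e-02]
[array([429.1, 386.7,  94.1,  65.9,  -2.9])]
[]
```

```bash
python3 -m pendant '[[[-7,-20,0,-0.003],[-20,-57,0,-0.01],[-34,-96,0,-0.016],[-49,-137,0,-0.023],[-64,-179,0,-0.03],[-79,-221,0,-0.037],[-94,-263,0,-0.044],[-109,-304,0,-0.05],[-124,-345,0,-0.057],[-137,-382,0,-0.065],[-147,-409,0,-0.07],[-151.3,-421.5,0,-0.07]]]' 1
python3 -m pendant '[[[0,0,0,0],[0,0,0,0]]]' 1
python3 - <<'E'
from h import *
r=cap('wrist','w9')
p=topix(r,[.429,.387,.01])[0]
a=orange(r,(p[0]-70,p[1]-75,p[0]+70,p[1]+75),.01);print(p,a)
a=[q for q in a if q[3]>50]
if a:
  x,y,_,_,th=a[0];print(bot.get_obs()['tcp_pos'],go(x,y,4,th))
print(bot.look_for('wrist','panel_1'))
r=cap('top','top2');h=cv2.cvtColor(r['pixels'],cv2.COLOR_RGB2HSV)
m=((h[:,:,2]>90)*255).astype(np.uint8)
print([np.round(x,1) for x in rect(r,m,.021) if 140<x[2]<170 and 70<x[3]<90])
E
```

```text
time_s: 27.9
tcp_pos: [0.4281, 0.3886, 0.1567]
eef_rot: [179.9, 0.1, -2.7]
ft_force: [-0.1, -0.4, 0.6]
gripper_width: 0.088
gripper_force: 0.0
time_s: 28.1
tcp_pos: [0.4295, 0.3859, 0.1576]
eef_rot: [179.9, 0.1, -2.9]
ft_force: [0.2, 0.0, -0.2]
gripper_width: 0.0882
gripper_force: 0.0
[281.83477985 196.59140439] [(np.float64(429.9), np.float64(386.4), np.float64(89.8), np.float64(62.4), np.float64(-3.0)), (np.float64(494.4), np.float64(389.9), np.float64(113.7), np.float64(8.6), np.float64(87.2))]
[0.4298109  0.38558809 0.1578761 ] [ 4.70000e-02 -8.15000e-01  1.53876e+02  1.00000e-03]
[{'rect': [252.8, 146.6, 318.2, 240.1], 'p': 0.57}]
[array([473. , 129.1, 156.9,  79.9,   8.2]), array([535.7, -54.2, 162.2,  86.1,  -6.8])]
```

```bash
python3 -m pendant '[[[0,-0.8,15,0.001],[0,-0.8,50,0.001],[0,-0.8,90,0.001],[0,-0.8,120,0.001],[0,-0.8,138,0.001],[0,-0.8,149,0.001],[0,-0.8,153.5,0.001],[0,-0.8,153.5,0.001],[0,-0.8,153.5,0.001]]]' 1
python3 -m pendant '[[[0,0,0,0],[0,0,0,0],[0,0,0,0],[0,0,0,0],[0,0,0,0]]]' 0.5 20
python3 -m pendant '[[[0,0,-10,0],[0,0,-40,0],[0,0,-80,0],[0,0,-110,0],[0,0,-115,0],[0,0,-115,0]]]'
python3 - <<'E'
from h import *
print(bot.get_obs()['tcp_pos'],go(529.4,-50.1,112,-6.9))
E
```

```text
time_s: 29.15
tcp_pos: [0.43, 0.3878, 0.0057]
eef_rot: [-179.9, -0.1, -2.9]
ft_force: [1.1, -0.3, 0.6]
gripper_width: 0.0882
gripper_force: 0.0
time_s: 29.65
tcp_pos: [0.4295, 0.3877, 0.005]
eef_rot: [-180.0, -0.0, -2.9]
ft_force: [-0.6, -0.5, 3.6]
gripper_width: 0.0617
gripper_force: 20.0
time_s: 30.25
tcp_pos: [0.4295, 0.3877, 0.1205]
eef_rot: [-179.9, -0.1, -2.9]
ft_force: [0.5, -0.7, -1.4]
gripper_width: 0.0614
gripper_force: 20.0
[0.42949709 0.38773646 0.12047675] [1.22182e+02 4.32149e+02 8.47700e+00 6.90000e-02]
```

```bash
python3 -m pendant '[[[6,20,0,0.003],[16,58,0,0.01],[28,98,0,0.016],[39,140,0,0.023],[51,182,0,0.03],[63,224,0,0.037],[75,266,0,0.044],[87,308,0,0.05],[99,350,0,0.057],[110,389,0,0.065],[118,418,0,0.069],[122.2,432,0,0.069]]]'
python3 -m pendant '[[[0,0,3,0],[0,0,15,0],[0,0,35,0],[0,0,48,0],[0,0,55,0],[0,0,55,0],[0,0,55,0]]]'
python3 - <<'E'
from h import *
r=cap('wrist','w10');im=r['pixels'][:,:,::-1]
cv2.imwrite('pics/w10c.png',cv2.resize(im[100:284,160:400],(782,600),interpolation=cv2.INTER_CUBIC))
print(bot.get_obs()['tcp_pos'],bot.get_obs()['gripper_width'])
E
```

```text
time_s: 31.45
tcp_pos: [0.5291, -0.0521, 0.1181]
eef_rot: [-180.0, 0.2, -7.0]
ft_force: [0.1, 0.5, -0.7]
gripper_width: 0.0617
gripper_force: 20.0
time_s: 32.15
tcp_pos: [0.5294, -0.0494, 0.065]
eef_rot: [-180.0, -0.0, -6.8]
ft_force: [-0.4, -0.0, 0.3]
gripper_width: 0.0615
gripper_force: 20.0
[ 0.52955683 -0.04959819  0.06526855] 0.06141786389520712
```

View pics/w10c.png

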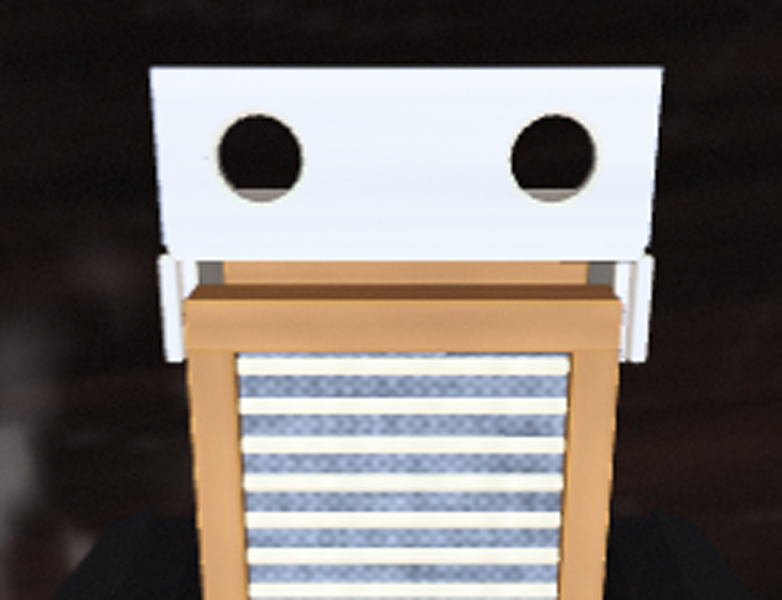

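```bash
python3 - <<'E'
from h import *
rel(cap('wrist'),[(260,157),(554,157)],[(187,300),(622,300)],.0703)
print(bot.get_obs()['tcp_pos'])
E
```

```text
cass [529.20254135 -50.39876549] panel rel cassette x,y 0.27 0.4 yaw H,P [np.float64(6.87), np.float64(6.87)] widths 44.0 61.0
correct by tool tx,ty -0.27 0.4
[ 0.52962063 -0.04977502  0.0653337 ]
```

```bash
python3 -m pendant '[[[-0.3,0.4,0,0],[-0.3,0.4,5,0],[-0.3,0.4,12,0],[-0.3,0.4,18,0],[-0.3,0.4,21,0],[-0.3,0.4,21.5,0],[-0.3,0.4,21.5,0]]]'
python3 -m pendant '[[[0,0,0,0],[0,0,0,0],[0,0,0,0],[0,0,-8,0],[0,0,-35,0],[0,0,-70,0],[0,0,-110,0],[0,0,-120,0],[0,0,-120,0],[0,0,-120,0]]]' 0.85
python3 - <<'E'
from h import *
r=cap('wrist','w11');cv2.imwrite('pics/w11c.png',cv2.resize(r['pixels'][:330,100:460,::-1],(655,600),interpolation=cv2.INTER_CUBIC))
print(bot.get_obs()['tcp_pos'],go(473,129,170,8))
print([(round(d['p'],2),np.round(d['rect'])) for d in bot.look_for('wrist','cover')])
E
```

```text
time_s: 32.95
tcp_pos: [0.529, -0.0504, 0.0431]
eef_rot: [-180.0, 0.0, -6.9]
ft_force: [0.1, -0.9, -0.3]
gripper_width: 0.0614
gripper_force: 20.0
time_s: 33.95
tcp_pos: [0.5285, -0.0502, 0.1623]
eef_rot: [-180.0, 0.1, -6.9]
ft_force: [1.1, 0.5, -0.4]
gripper_width: 0.0748
gripper_force: 0.0
[ 0.52833453 -0.05020419  0.16185618] [ -76.437 -171.27    -8.144   -0.26 ]
[(0.68, array([ 43., 190., 161., 320.]))]
```

View pics/w11c.png

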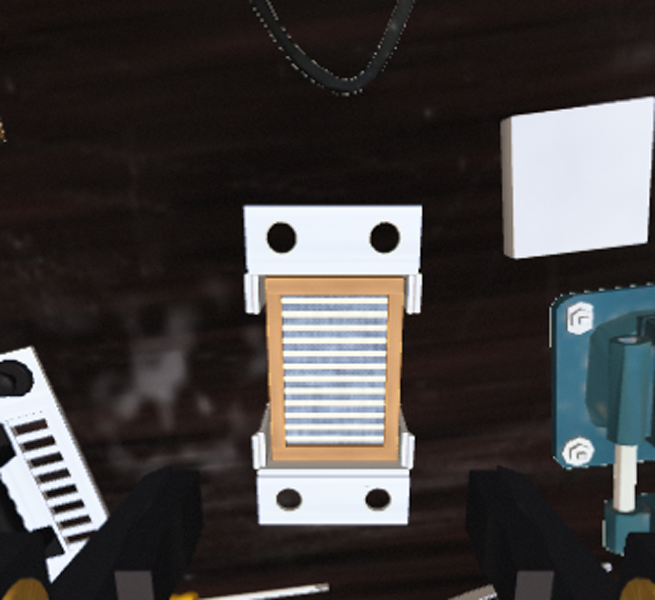

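```bash
python3 -m pendant '[[[-9,-20,-1,-0.03],[-25,-57,-3,-0.08],[-42,-95,-5,-0.14],[-58,-130,-7,-0.19],[-69,-155,-8,-0.24],[-76.4,-171.3,-8,-0.26],[-76.4,-171.3,-8,-0.26],[-76.4,-171.3,-8,-0.26]]]' 1
python3 - <<'E'
from h import *
r=cap('wrist','w12');cv2.imwrite('pics/w12c.png',cv2.resize(r['pixels'][:330,100:460,::-1],(655,600),interpolation=cv2.INTER_CUBIC))
print(bot.get_obs()['tcp_pos'])
E
```

```text
time_s: 34.85
tcp_pos: [0.4736, 0.1286, 0.1705]
eef_rot: [180.0, 0.1, 8.0]
ft_force: [-0.5, 0.2, 0.2]
gripper_width: 0.0881
gripper_force: 0.0
[0.47384824 0.128174   0.1706392 ]
```

View pics/w12c.png

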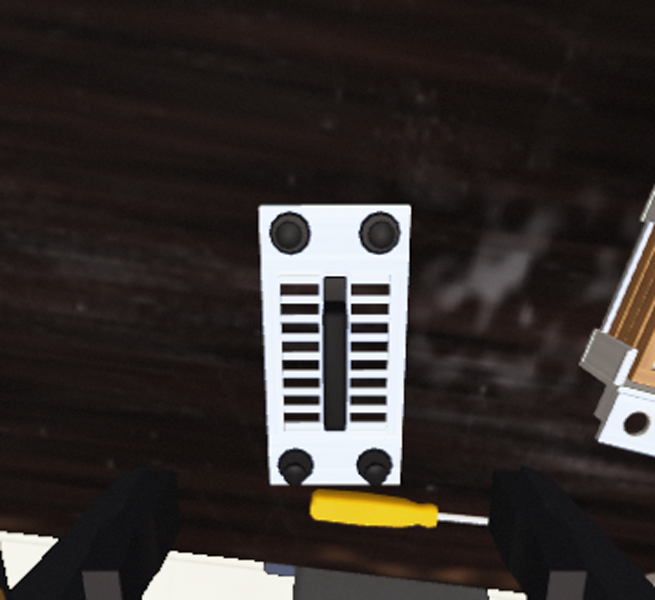

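```bash
python3 - <<'E'
from h import *
r=cap('wrist')
W=toworld(r,sub([(259,206),(411,206),(400,486),(271,486)],1.819,(100,0)),.021)*1e3
f=fit4(W,[(76,37),(76,-37),(-76,-37),(-76,37)]);print(f)
Z=toworld(r,sub([(323,430),(346,430)],1.819,(100,0)),.051)*1e3;print('handle near end top',Z.round(1))
print(bot.get_obs()['tcp_pos'],go(f[0],f[1],35,f[2]))
E
```

```text
(np.float64(473.0), np.float64(126.9), np.float64(8.07), array([0.3, 0.2, 0.4, 0.3]))
handle near end top [[443.5 129.   51. ]
 [445.1 117.7  51. ]]
[0.47394354 0.12799041 0.17073943] [-1.08500e+00  9.50000e-01  1.35739e+02 -2.00000e-03]
```

```bash
python3 -m pendant '[[[-0.8,0.6,15,0],[-0.8,0.6,50,0],[-0.8,0.6,90,0],[-0.8,0.6,115,0],[-0.8,0.6,128,0],[-0.8,0.6,134,0],[-0.8,0.6,136,0],[-0.8,0.6,136,0],[-0.8,0.6,136,0]]]' 0.5
python3 -m pendant '[[[0,0,0,0],[0,0,0,0],[0,0,0,0],[0,0,0,0],[0,0,0,0],[0,0,0,0],[0,0,0,0]]]' 0 40
python3 -m pendant '[[[0,0,-5,0],[0,0,-20,0],[0,0,-45,0],[0,0,-65,0],[0,0,-70,0],[0,0,-70,0]]]'
python3 - <<'E'
from h import *
print(bot.get_obs()['tcp_pos'],go(529,-50.2,105,-6.9))
E
```

```text
time_s: 35.85
tcp_pos: [0.4735, 0.128, 0.0359]
eef_rot: [180.0, -0.1, 8.0]
ft_force: [0.6, 0.9, -0.2]
gripper_width: 0.0438
gripper_force: 0.0
time_s: 36.55
tcp_pos: [0.4731, 0.1281, 0.0353]
eef_rot: [180.0, -0.0, 8.0]
ft_force: [-1.6, 0.1, 1.7]
gripper_width: 0.0114
gripper_force: 40.0
time_s: 37.15
tcp_pos: [0.473, 0.1281, 0.1055]
eef_rot: [180.0, -0.0, 8.0]
ft_force: [0.1, 0.3, -2.2]
gripper_width: 0.0113
gripper_force: 40.0
[0.47300366 0.12813619 0.10546751] [ 30.61  184.397   0.468   0.26 ]
```

```bash
python3 -m pendant '[[[2,12,0,0.02],[6,36,0,0.05],[12,70,0,0.1],[18,107,0,0.15],[24,142,0,0.2],[28,168,0,0.24],[30.5,182,0,0.26],[30.6,184.4,0,0.26],[30.6,184.4,0,0.26],[30.6,184.4,0,0.26],[30.6,184.4,0,0.26]]]'
python3 -m pendant '[[[0,0,2,0],[0,0,5,0],[0,0,8,0],[0,0,8,0],[0,0,8,0]]]'
python3 - <<'E'
from h import *
r=cap('wrist','w13');cv2.imwrite('pics/w13c.png',cv2.resize(r['pixels'][90:320,150:400,::-1],(652,600),interpolation=cv2.INTER_CUBIC))
o=bot.get_obs();print(o['tcp_pos'],o['eef_rot'],o['gripper_width'])
E
```

```text
time_s: 38.25
tcp_pos: [0.5287, -0.0492, 0.1052]
eef_rot: [-180.0, 0.0, -6.8]
ft_force: [-0.3, -0.1, -1.8]
gripper_width: 0.0116
gripper_force: 40.0
time_s: 38.75
tcp_pos: [0.529, -0.0502, 0.0971]
eef_rot: [-180.0, 0.0, -6.9]
ft_force: [0.6, 0.3, -2.7]
gripper_width: 0.0116
gripper_force: 40.0
[ 0.52902046 -0.0502139   0.09721733] [-1.79998145e+02  2.48521210e-03 -6.88513937e+00] 0.011931526836613972
```

View pics/w13c.png

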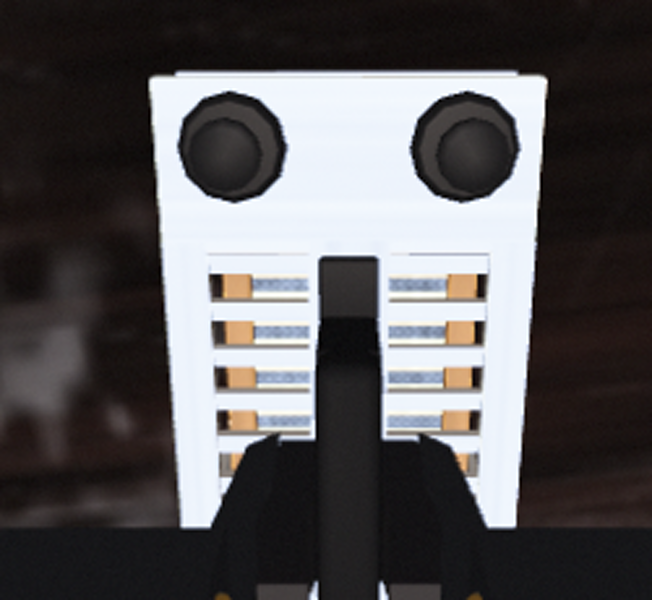

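```bash
python3 - <<'E'
from h import *
r=cap('wrist');S=2.608
C=toworld(r,sub([(150.5,77),(547,77)],S,(150,90)),.0829)*1e3
F=toworld(r,sub([(176,71),(519,71)],S,(150,90)),.054)*1e3
for q in(C,F):print((q.mean(0)[:2]-76*U).round(2),'width',np.hypot(*(q[0]-q[1])[:2]).round(1),'yaw',np.degrees(np.arctan2(*(q[0]-q[1])[:2])).round(2))
d=(C.mean(0)-F.mean(0))[:2];print('cover rel cassette',d@U,d@V)
# rivet collars centre, z=top of plate+3
k=toworld(r,sub([(232,147),(465,147)],S,(150,90)),.0859)*1e3;print('collar-based',k.mean(0)[:2]-63*U)
print(bot.get_obs()['tcp_pos'])
E
```

```text
[528.95 -50.51] width 73.4 yaw 6.91
[528.97 -50.28] width 74.7 yaw 6.91
cover rel cassette 0.015345184748121207 -0.23067573642240485
collar-based [529.57707677 -50.53624197]
[ 0.52904579 -0.05026536  0.09731359]
```

```bash
python3 -m pendant '[[[0,-0.2,2,0],[0,-0.2,7,0],[0,-0.2,13,0],[0,-0.2,19,0],[0,-0.2,23,0],[0,-0.2,24.5,0],[0,-0.2,25.5,0],[0,-0.2,25.5,0],[0,-0.2,25.5,0]]]'
python3 - <<'E'
from h import *
o=bot.get_obs();print(o['tcp_pos'],o['ft_force'],o['gripper_width'])
E
```

```text
time_s: 39.75
tcp_pos: [0.5288, -0.0499, 0.0728]
eef_rot: [180.0, -0.0, -6.9]
ft_force: [-5.2, 0.8, 11.5]
gripper_width: 0.0117
gripper_force: 40.0
[ 0.52878896 -0.04993212  0.07284237] [-5.21235823  0.75039653 11.53666221] 0.011665943335103462
```

```bash
python3 -m pendant '[[[0,0,0,0],[0,0,0,0],[0,0,0,0],[0,0,0,0],[0,0,-8,0],[0,0,-30,0],[0,0,-60,0],[0,0,-90,0],[0,0,-100,0],[0,0,-100,0],[0,0,-100,0]]]' 0.4
python3 - <<'E'
from h import *
r=cap('wrist','w14');cv2.imwrite('pics/w14c.png',cv2.resize(r['pixels'][90:330,150:410,::-1],(650,600),interpolation=cv2.INTER_CUBIC))
o=bot.get_obs();print(o['tcp_pos'],o['eef_rot'],o['gripper_width'])
E
```

```text
time_s: 40.85
tcp_pos: [0.5285, -0.0499, 0.1707]
eef_rot: [-180.0, 0.1, -6.9]
ft_force: [-0.2, -0.1, -0.7]
gripper_width: 0.0356
gripper_force: 0.0
[ 0.52843701 -0.04984439  0.17039628] [-1.79972015e+02  1.40990213e-01 -6.89111064e+00] 0.0353990797363437
```

View pics/w14c.png

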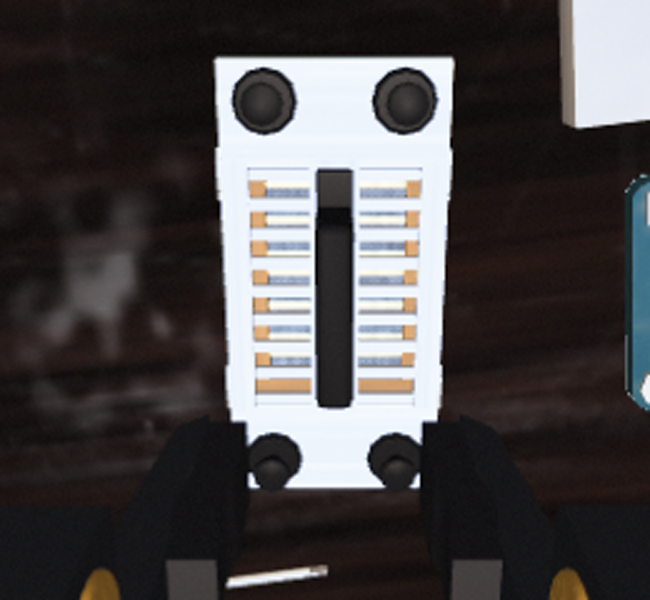

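```bash
python3 - <<'E'
from h import *
r=cap('wrist')
W=toworld(r,sub([(264,100.5),(405,100.5),(274.5,460.5),(394.5,460.5)],2.5,(150,90)),.061)*1e3
f=fit4(W,[(63,22),(63,-22),(-63,22),(-63,-22)]);print(f)
W=toworld(r,sub([(215.5,58),(454.5,58)],2.5,(150,90)),.058)*1e3;print(W.mean(0)[:2]-76*U)
for s in((63,22),(63,-22),(-63,22),(-63,-22)):
    p=np.array([529,-50.2])+s[0]*U+s[1]*V;print(s,p.round(1),go(*p,85,-6.9))
E
```

```text
(np.float64(528.8), np.float64(-50.4), np.float64(-6.88), array([0.2, 0.2, 0.4, 0.4]))
[528.43003995 -50.43954875]
(63, 22) [594.2 -35.9] [ 63.556 -21.734  85.34    0.   ]
(63, -22) [588.9 -79.6] [63.558 22.266 85.34   0.   ]
(-63, 22) [469.1 -20.8] [-62.444 -21.729  85.34    0.   ]
(-63, -22) [463.8 -64.5] [-62.442  22.271  85.34    0.   ]
```

```bash
python3 -m pendant '[[[15,-5,0,0],[40,-14,20,0],[58,-20,50,0],[63.4,-21.8,75,0],[63.4,-21.8,90,0],[63.4,-21.8,94,0],[63.4,-21.8,97,0],[63.4,-21.8,101,0],[63.4,-21.8,105,0],[63.4,-21.8,108,0],[63.4,-21.8,109.5,0],[63.4,-21.8,109.5,0]]]' 0
python3 -m pendant '[[[0,0,0,0],[0,0,0,0]]]'
```

```text
time_s: 42.15
tcp_pos: [0.5948, -0.0361, 0.0624]
eef_rot: [180.0, -0.0, -6.9]
ft_force: [0.5, -0.4, 1.4]
gripper_width: 0.0006
gripper_force: 0.9
time_s: 42.35
tcp_pos: [0.5948, -0.0361, 0.0624]
eef_rot: [180.0, -0.0, -6.9]
ft_force: [0.9, -0.7, 3.1]
gripper_width: 0.0004
gripper_force: 1.3
```

```bash
python3 -m pendant '[[[0,0,1,0],[0,0,2,0],[0,0,2,0],[0,0,2,0]]]'
python3 -m pendant '[[[0,0,0,0],[0,0,0,0]]]'
```

```text
time_s: 42.75
tcp_pos: [0.5949, -0.0361, 0.0622]
eef_rot: [180.0, -0.1, -6.9]
ft_force: [-2.8, 0.3, 17.2]
gripper_width: 0.0008
gripper_force: 8.5
time_s: 42.95
tcp_pos: [0.5949, -0.0361, 0.0622]
eef_rot: [180.0, -0.1, -6.9]
ft_force: [-4.2, 0.2, 17.4]
gripper_width: 0.0004
gripper_force: 8.5
```

```bash
python3 -m pendant '[[[0,0,-10,0],[0,5,-20,0],[0,25,-20,0],[0,40,-20,0],[0,44,-18,0],[0,44,-14,0],[0,44,-10,0],[0,44,-6,0],[0,44,-3,0],[0,44,-1,0],[0,44,0,0],[0,44,0,0]]]'
python3 -m pendant '[[[0,0,0,0],[0,0,0.5,0],[0,0,0.5,0]]]'
python3 -m pendant '[[[0,0,-10,0],[-10,0,-25,0],[-45,0,-45,0],[-80,-10,-45,0],[-110,-25,-45,0],[-123,-40,-40,0],[-126,-44,-28,0],[-126,-44,-16,0],[-126,-44,-11,0],[-126,-44,-7,0],[-126,-44,-3,0],[-126,-44,0,0]]]'
python3 -m pendant '[[[0,0,0,0],[0,0,0,0],[0,0,0,0]]]'
```

```text
time_s: 44.15
tcp_pos: [0.5894, -0.0795, 0.0622]
eef_rot: [180.0, -0.1, -6.9]
ft_force: [-7.5, -0.1, 19.3]
gripper_width: 0.0003
gripper_force: 9.7
time_s: 44.45
tcp_pos: [0.5894, -0.0795, 0.0621]
eef_rot: [180.0, -0.1, -6.9]
ft_force: [-8.5, -0.8, 23.6]
gripper_width: 0.0005
gripper_force: 11.5
time_s: 45.65
tcp_pos: [0.4698, -0.0207, 0.0616]
eef_rot: [-180.0, -0.1, -6.9]
ft_force: [-15.7, 6.3, 60.1]
gripper_width: 0.0004
gripper_force: 29.8
time_s: 45.95
tcp_pos: [0.4696, -0.0206, 0.0619]
eef_rot: [180.0, -0.1, -6.9]
ft_force: [-8.7, 5.1, 31.0]
gripper_width: 0.0005
gripper_force: 15.7
```

Three at their stops; the last one, a bit gentler.

```bash
python3 -m pendant '[[[0,0,-10,0],[0,5,-20,0],[0,25,-20,0],[0,40,-20,0],[0,44,-18,0],[0,44,-14,0],[0,44,-10,0],[0,44,-6,0],[0,44,-3,0],[0,44,-1.5,0],[0,44,-0.5,0],[0,44,-0.5,0]]]'
python3 -m pendant '[[[0,0,0,0],[0,0,0,0]]]'
python3 -m pendant '[[[0,0,-15,0],[5,0,-50,0],[20,-5,-90,0],[40,-12,-110,0],[58,-20,-112,0],[62,-22,-112,0],[62,-22,-112,0],[62,-22,-112,0]]]'
python3 - <<'E'
from h import *
r=cap('wrist','w15');a=r['pixels'][90:330,150:410,::-1]
s=cap('side','side15');l,t,rr,b=280,255,380,325
b2=cv2.resize(s['pixels'][t:b,l:rr,::-1],(390,273),interpolation=cv2.INTER_CUBIC)
A=cv2.resize(a,(400,369));c=np.zeros((400,800,3),np.uint8);c[:369,:400]=A;c[:273,405:795]=b2
cv2.imwrite('pics/fin.png',c)
E
```

```text
time_s: 47.15
tcp_pos: [0.4645, -0.0645, 0.062]
eef_rot: [179.9, -0.1, -6.8]
ft_force: [-7.7, -1.5, 27.4]
gripper_width: 0.0004
gripper_force: 13.8
time_s: 47.35
tcp_pos: [0.4645, -0.0645, 0.062]
eef_rot: [179.9, -0.1, -6.8]
ft_force: [-7.0, -1.5, 27.0]
gripper_width: 0.0001
gripper_force: 13.8
time_s: 48.15
tcp_pos: [0.5274, -0.0499, 0.1713]
eef_rot: [-180.0, 0.1, -6.9]
ft_force: [-0.2, -0.3, 1.5]
gripper_width: 0.0003
gripper_force: 0.0
```

View pics/fin.png

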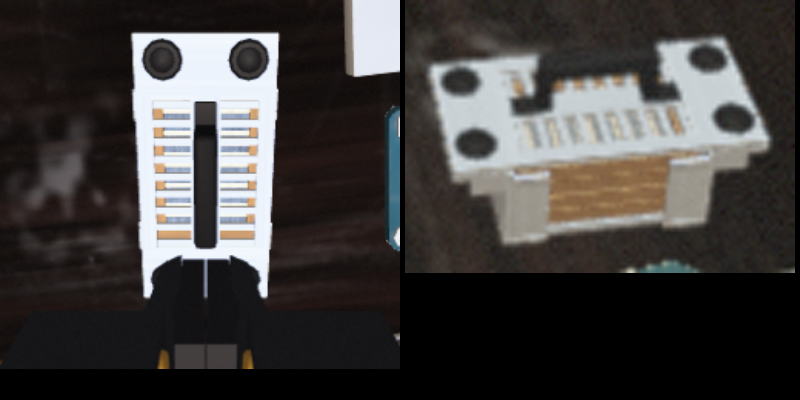

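The wrist half shows the cover square on the cassette, with the two far pins down at about (162,59) and (249,59). The side half shows all four pin heads low, the cover flat and the stack of four panels inside.

```bash
python3 -c "
from bench import bot
print(bot.hand_in())"
```

```text
the job is handed in; nothing more can be done
None
```

I handed the job in at about 48 s: the spent panel lies flat in the scrap tray, four fresh panels are stacked in the cassette, and the cover is on with all four rivet pins pushed to their stops; the hand-in returned no verdict.

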